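# Push the loaf tin into the proofing box

### The job

Put the loaf tin in to prove: push it along the counter and in through the narrow open doorway of the clear proofing box until the whole tin is inside, then push the sliding door fully shut. Never lift or tip the tin, and leave the other things on the counter and in the box where they are.

Things in the scene. Friction and masses are not known exactly. Their poses are not given: they have to be found in the camera images.
- tin_center (a point): Centre of the lidded steel loaf tin, 38 mm above the counter as it stands. Tin: 150 mm long (x axis), 110 wide (y), 76 high (z up); its lid, the top 9 mm, stands 2 mm proud of the 146 x 106 body. 0.5 to 1 kg, slides on the counter, too wide to grip. It starts lengthways before the doorway, somewhat askew (under 21 degrees) and to one side.
- proofer: Clear proofing box with aluminium edges, fixed, 200 mm high, without floor or sill. Origin: on the counter, mid-doorway, in the front face. x: straight in; y: along the front to where the open door is parked; z up. Doorway 120 mm wide, 172 high, between fixed posts 15 wide, 18 deep. Box: y -75 to 225, x 0 to 260 (inside to 248); front fixed panel from y = 75. Door track: x -16 to 0, z 186 to 200.
- door_handle (a point): Centre of the door's pull: an upright square steel bar 12 x 12 mm, z from 50 to 150 mm, its centre 42 mm out before the box's front face (25 mm free behind it), in the middle of the 140 mm wide door. It moves with the door; axes parallel to the box's.
- door (a joint): Opening of the sliding door in m: 0 = fully shut (handle at mid-doorway), 0.14 = fully open (handle 140 mm along the box's y). It starts open, clear of the doorway, slides against about 1.5 N of friction and stays where left. It hangs outside the front face (box x from -11 to -4 mm), so the tin must be wholly past x = 0 for it to close.
- jar: Bystander: small glass jar with a dark twist cap, 66 mm across, 88 mm high, standing in the proofing box behind the fixed panel. Origin: centre of its underside.
- whisk: Bystander: dough whisk lying flat to the left of the robot, beechwood handle with a flat wire loop, 325 mm long. Origin: on its underside, in the handle near the loop.
- spatula: Bystander: blue silicone spatula lying flat, 280 mm long, on the left of the counter. Origin: centre of its underside.
- bowl: Bystander: empty stainless mixing bowl, 220 mm across, 90 mm high. Origin: centre of its underside.
- scraper: Bystander: bench scraper lying flat, 150 mm wide steel blade with a wooden handle. Origin: underside, centre of the blade.
- ramekin: Bystander: small white ramekin, 72 mm across, 42 mm high. Origin: centre of its underside.
Things that resemble listed ones, but are neither listed nor needed, are in the scene too. What is shaped like the part that bears tin_center but blue, pink or red is not meant.

How it is judged:
By the outcome, as a careful person would: the job done as asked, in the order asked, and still so for the second after the job is handed in, with the robot touching nothing.
It also fails if it takes over 72 s, if anything falls off the work surface, if the arm or the gripper's body presses on something with over 40 N, if the wrist force passes 120 N, or if a joint passes its speed limit or range.

### The arm

A 7-joint arm with a two-finger parallel gripper is mounted at the origin on the work surface. World frame = base frame: x ahead of the robot, y to its left, z up, the work surface at z = 0. Lengths are in mm, angles in rad, forces in N, time in s.
With the tool pointing down it reaches from about 425 to 925 mm from the base axis. Payload 6.8 kg.
Tool frame: the origin (TCP) lies midway between the tips of the shut fingers; the grasp point (between the pads) lies 19 mm behind it; z points along the fingers, y is the line along which they close (so a half turn about z gives the same grasp; the last joint's range is limited). The gripper opens to 88 mm and grips with 3 to 60 N. Pads are 20 mm wide; open, the fingers measure 115 mm over their backs; the gripper's body (75 mm by 178 mm) begins 61 mm behind the grasp point.
Start: joints at [1.111, 0.477, 0.022, 1.555, -0.011, 1.109, -0.083], TCP at [232.607, -633.673, 222.664] pointing down, gripper open.
Joint ranges: [-2.96, 2.96], [-0.34, 2.1], [-1.41, 1.46], [0.24, 2.44], [-1.37, 4.51], [0.17, 1.92], [-2.96, 2.96]. Speed limits (rad/s): [2.39, 2.39, 3.14, 3.14, 3.14, 3.14, 3.14].

### API

Orientations are given as a rotation vector (axis times angle).
In Python, from workcell import bot gives the robot as it stands.
- The arm moves only by the tool servo_tool, never from a script. Its argument "targets" is a list of rows, each a list of 2 entries, a list of its own where there are three numbers: the shift along the tool's x, y, z in m, then the turn, a rotation vector about the tool's x, y, z in rad. In form: [[[dx, dy, dz], [rx, ry, rz]], ...]. A call has 1 to 12 rows; each row shifts and turns the commanded pose from where the row before left it, along the tool's axes as they then stand; what a row does not reach is not made up. A row lasts 1/8 s, in which the tool goes at most 62.5 mm and 10.7 degrees, less where a joint would pass 70% of its speed; a pose out of reach is approached as far as the arm can. A call is refused whole if a number of a shift passes 0.0625 or a number of a turn 0.188, either way. A call with a gripper value outside its range is refused whole. "jaw" is the opening in per cent of the stroke, from 0 (shut) to 100 (fully open), set as the call begins (left out, the last holds). The fingers move at their own pace and stop on an object; the grip force is fixed at half the most. Time passes only in rows, so rows that do not move let the fingers close. It gives the time, the measured TCP pose, the force, the opening and the grip force at its end, in the units of the state.
- bot.get_obs(): the state, without advancing time (a new reading comes with each control period).
- bot.capture(name): name is "scene" or "top" or "wrist"; returns a dict with "frame" (384x512x3 uint8, red, green, blue), "vertical_fov" (degrees; the focal length in pixels is half the picture's height over the tangent of half this angle, whatever the lens; pixels are square), "cx", "cy" (the principal point, pixels), "xyz" and "attitude" of the camera in the world. Camera axes: x right, y up, looking along -z (the intrinsics and any distortion apply to the point x, -y, -z); pixel columns grow to the right and rows downward; lengths in mm; the calibration is good to about 2 mm. The wrist camera is an equidistant fisheye: a pixel r from the principal point sees the ray r / f radians off the axis. A picture is of the moment at which its call begins. There is no depth.
- bot.finish_job(): hands the job in; it is judged then, once.
The state is a dict: "clock": time; "qpos": joint angles; "qvel": joint speeds; "joint_efforts": joint torques, N m; "eef_pos": TCP position; "ee_rot": TCP orientation; "force": force on the tool from outside, world axes, zero at the start; "wrist_torque": the same for the moment, N m; "opening": finger opening in mm; "finger_force": force on a finger pad.
Only numpy, scipy, OpenCV 4.12 (cv2) and the standard library are available. Lean on these libraries where they do the work, as an engineer would, in place of code of your own. Each camera call takes 0.05 s, during which the arm holds its last target. There are 200 camera calls.

## Working session

There is one attempt and no reset: what is moved stays moved. The work goes in short steps, Python scripts to look and compute and a tool call to move; the robot and the scene stay as the last step left them, time stands still between calls to the robot, and variables do not carry over. Pictures are saved under pics/ and viewed, at most 10 in all, crops included, and the job is handed in when it is done.

Besides the shell and the picture viewer there is one more tool, called in YAML: its name, and indented under it one key for each argument. servo_tool: Moves the arm, as the interface text tells. Its arguments: {"type":"object","properties":{"targets":{"type":"array","items":{"type":"array"}},"jaw":{"type":"number"}},"required":["targets"]}

```bash
mkdir -p pics; ls; cat > h.py <<'E'
import numpy as np, cv2
from scipy.spatial.transform import Rotation as R
from workcell import bot
def snap(n,f):
    c=bot.capture(n); cv2.imwrite(f'pics/{f}.png',c['frame'][:,:,::-1]); return c
E
python3 - <<'E'
from h import *
import pickle
for n in('scene','top'):
    c=snap(n,n); pickle.dump(c,open(n+'.pkl','wb')); print({k:v for k,v in c.items() if k!='frame'})
print(bot.get_obs())
E
```

```text
pics
{'vertical_fov': 47.585130843525775, 'cx': 255.5542811589381, 'cy': 190.4588909211854, 'xyz': array([1442.91181377,  438.80421003, 1431.3169382 ]), 'attitude': array([0.40320623, 0.59126711, 1.86934017])}
{'vertical_fov': 42.99229659793341, 'cx': 256.7280378419599, 'cy': 189.04834655945092, 'xyz': array([ 334.06063542,  121.83681366, 1842.79150771]), 'attitude': array([ 0.08234004, -0.1117848 , -1.57169882])}
{'clock': 0.1, 'qpos': array([ 1.1108959 ,  0.47773346,  0.02233975,  1.55632193, -0.01148907,
        1.10929029, -0.08309076]), 'qvel': array([-6.93502797e-04, -2.40173488e-03, -1.71408122e-03, -3.62728686e-03,
       -4.46360503e-05,  2.39148598e-03,  3.99264937e-04]), 'joint_efforts': array([ 4.30558634e-03, -5.84087920e+01,  1.53978053e+00, -2.73310500e+01,
       -5.42462838e-02,  1.31307368e-02,  3.88484500e-05]), 'eef_pos': array([ 232.40328792, -633.16504901,  221.78108395]), 'ee_rot': array([-3.09155729e+00, -5.49543552e-01,  6.40724786e-04]), 'force': array([-0.56357059, -0.49485301, -0.7001169 ]), 'wrist_torque': array([ 0.04250407,  0.00261174, -0.08075056]), 'finger_force': 0.0, 'opening': 88.14989684629155}
```

View pics/scene.png

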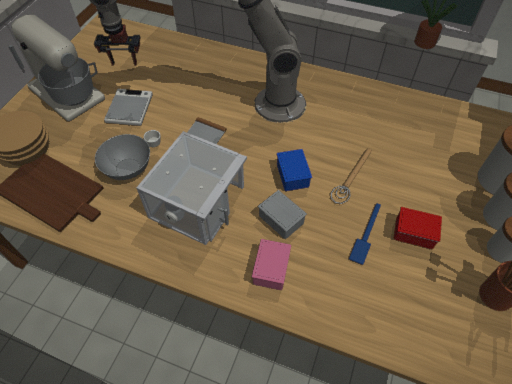

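View pics/top.png

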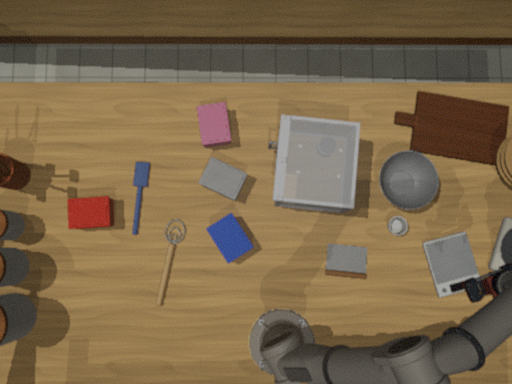

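The scene and top views show the grey tin at top (224,178) and scene (283,214). The similar shapes, ruled out by colour, are blue (230,238), pink (214,125) and red (90,212). The box is at top (317,163), with its doorway facing left (world +y). The handle is near (272,143). I'll enlarge the tin and box area.

```bash
python3 - <<'E'
from h import *
t=cv2.imread('pics/top.png')[95:225,190:370]; s=cv2.imread('pics/scene.png')[120:250,130:310]
cv2.imwrite('pics/crop.png',np.vstack([cv2.resize(i,None,fx=4,fy=4,interpolation=cv2.INTER_CUBIC)[:, :] for i in (t,)]))
cv2.imwrite('pics/crop2.png',cv2.resize(s,None,fx=4,fy=4,interpolation=cv2.INTER_CUBIC))
E
```

```text
(no output)
```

View pics/crop.png

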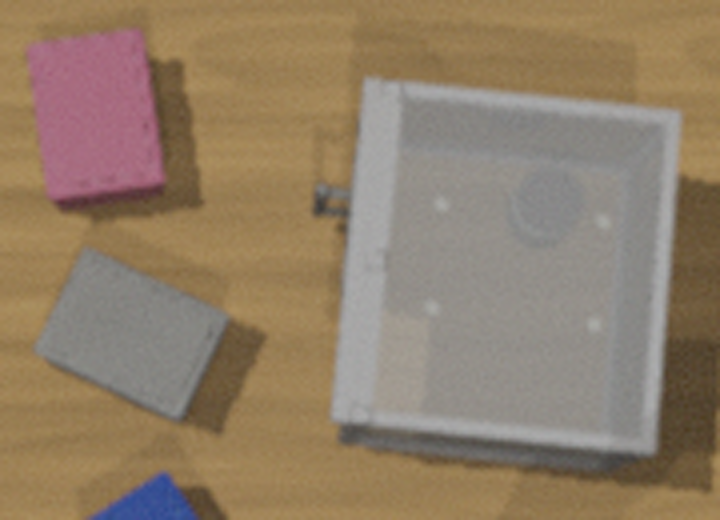

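View pics/crop2.png

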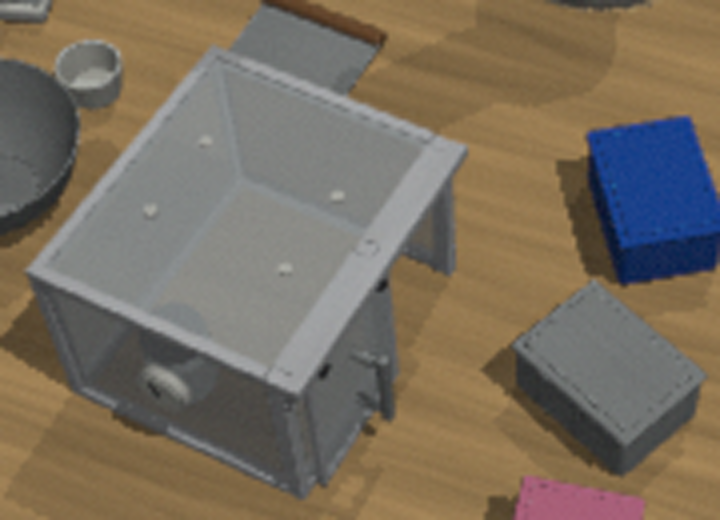

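The crops show the steel-grey tin with a lid rim, unpainted and lying before the doorway, so it is the one meant. Its lid corners are at about (90,248), (228,318), (182,418), (37,350) in the top crop. The box top corners are at (365,78), (333,422), (655,453), (681,112), and the handle is at about (328,200).

```bash
cat >> h.py <<'E'
def ray(c,px):
    px=np.atleast_2d(np.array(px,float)); f=192/np.tan(np.radians(c['vertical_fov']/2))
    d=np.c_[(px[:,0]-c['cx'])/f,-(px[:,1]-c['cy'])/f,-np.ones(len(px))]
    return R.from_rotvec(c['attitude']).apply(d)
def plane(c,px,z):
    d=ray(c,px); return c['xyz']+d*((z-c['xyz'][2])/d[:,2])[:,None]
E
python3 - <<'E'
from h import *
import pickle
T=pickle.load(open('top.pkl','rb'));S=pickle.load(open('scene.pkl','rb'))
f=lambda p,o:(np.array(p)+.5)/4-.5+o
np.set_printoptions(precision=1,suppress=True)
for c,o,tin,box,h in((T,(190,95),[(90,248),(228,318),(182,418),(37,350)],[(365,78),(333,422),(655,453),(681,112)],[(325,190)]),
 (S,(130,120),[(625,440),(515,345),(595,283),(705,375)],[(290,390),(466,150),(215,48),(30,270)],[(372,358)])):
    t=plane(c,f(tin,o),76)[:,:2]; b=plane(c,f(box,o),200)[:,:2]; 
    print('tin',t,t.mean(0),'sides',[np.linalg.norm(t[i]-t[i-1]) for i in range(4)])
    L=t[1]-t[0]+t[2]-t[3]; print('long axis deg',np.degrees(np.arctan2(*L[::-1])))
    print('box',b,'sides',[np.linalg.norm(b[i]-b[i-1]) for i in range(4)])
    X=b[2]-b[1]+b[3]-b[0]; Y=b[0]-b[1]+b[3]-b[2]
    print('x deg',np.degrees(np.arctan2(*X[::-1])),'y deg',np.degrees(np.arctan2(*Y[::-1])))
    a=np.arctan2(*X[::-1]);a=(a+np.arctan2(*Y[::-1])-np.pi/2)/2; ex=np.array([np.cos(a),np.sin(a)]);ey=np.array([-ex[1],ex[0]])
    # centre of top rect at box (122,75)
    o0=b.mean(0)-122*ex-75*ey; print('origin',o0,'yaw',np.degrees(a))
    print('tin in box',(t.mean(0)-o0)@ex,(t.mean(0)-o0)@ey,'h',[(plane(c,f(h,o),150)[0,:2]-o0)@e for e in(ex,ey)])
E
```

```text
tin [[673.9 251.7]
 [608.6 125. ]
 [516.6 167. ]
 [579.3 299.4]] [594.6 210.8] sides [np.float64(105.88282337910951), np.float64(142.5242896832461), np.float64(101.13402053009112), np.float64(146.43316097145043)]
long axis deg -116.28810578431364
box [[ 799.5    5.8]
 [ 500.1   36. ]
 [ 473.  -237.1]
 [ 769.5 -268.3]] sides [np.float64(275.65200566548924), np.float64(300.9351560271422), np.float64(274.4256716843659), np.float64(298.0980456909324)]
x deg -95.95845335325349 y deg -5.885905503285195
origin [573.5  13.2] yaw -95.92217942826933
tin in box -198.7042894072543 0.5921594719273819 h [np.float64(-39.68781084662921), np.float64(134.81360811863414)]
tin [[677.8 257.2]
 [618.6 129.3]
 [525.7 175.2]
 [586.7 303.5]] [602.2 216.3] sides [np.float64(102.231392794878), np.float64(140.9023791165718), np.float64(103.62324528144407), np.float64(142.01128904048898)]
long axis deg -115.14727111097656
box [[ 802.4   -0.4]
 [ 512.    40.3]
 [ 481.3 -229.9]
 [ 772.7 -263.2]] sides [np.float64(264.4371935458116), np.float64(293.2438428792364), np.float64(271.9501710557216), np.float64(293.32296520805625)]
x deg -96.45751668093494 y deg -7.242655013480962
origin [582.2  16.8] yaw -96.85008584720795
tin in box -200.48540701642528 -3.9367210320514943 h [np.float64(-34.27295940139823), np.float64(135.70486198136555)]
```

```bash
cat >> h.py <<'E'
A=np.radians(-96.2); O=np.array([576.,15.]); 
def ori(yaw,tilt):  # yaw: push direction (deg, world); tilt of the tool from vertical toward push direction
    return R.from_euler('z',yaw+180,degrees=True)*R.from_euler('x',180,degrees=True)*R.from_euler('y',-tilt,degrees=True)
def state(): 
    o=bot.get_obs(); return o['eef_pos'],R.from_rotvec(o['ee_rot'])
def plan(wps,p=None,r=None,smax=60,amax=10):
    """wps: (pos mm, Rotation); prints tool-axis rows in m, rad"""
    if p is None:p,r=state()
    for q,s in wps:
        q=np.array(q,float); dr=(r.inv()*s).as_rotvec()
        n=int(max(1,np.ceil(np.abs(q-p).max()/smax),np.ceil(np.degrees(np.linalg.norm(dr))/amax)))
        p0,r0=p,r; rows=[]
        for i in range(1,n+1):
            t=p0+(q-p0)*i/n; ri=r0*R.from_rotvec(dr*i/n)
            a=np.round(r.inv().apply(t-p)/1000,4); b=np.round((r.inv()*ri).as_rotvec(),3)
            rows.append([a.tolist(),b.tolist()]); p=p+r.apply(a*1000); r=r*R.from_rotvec(b)
        print(n,'rows'); [print(' ',x) for x in rows]
    print('end',p.round(1))
E
python3 - <<'E'
from h import *
print(ori(20,0).as_matrix().round(2)); p,r=state(); print(r.as_matrix().round(2))
plan([((330,-560,400),ori(-145,0)),((650,-100,420),ori(-120,0)),((650,330,400),ori(-116,30))])
E
```

```text
[[-0.94 -0.34 -0.  ]
 [-0.34  0.94  0.  ]
 [ 0.    0.   -1.  ]]
[[ 0.94  0.34 -0.  ]
 [ 0.34 -0.94  0.  ]
 [-0.   -0.   -1.  ]]
3 rows
  [[0.0389, -0.0118, -0.0594], [-0.001, -0.0, -0.086]]
  [[0.0398, -0.0083, -0.0594], [-0.0, -0.0, -0.087]]
  [[0.0404, -0.0048, -0.0594], [-0.001, -0.0, -0.086]]
8 rows
  [[0.0657, -0.0242, -0.0025], [0.0, 0.0, -0.055]]
  [[0.067, -0.0205, -0.0025], [0.0, 0.0, -0.054]]
  [[0.068, -0.0168, -0.0025], [0.0, 0.0, -0.055]]
  [[0.0688, -0.0131, -0.0025], [0.0, 0.0, -0.054]]
  [[0.0694, -0.0094, -0.0025], [0.0, 0.0, -0.055]]
  [[0.0699, -0.0056, -0.0025], [0.0, 0.0, -0.054]]
  [[0.07, -0.0017, -0.0025], [0.0, 0.0, -0.055]]
  [[0.07, 0.0021, -0.0026], [0.0, 0.0, -0.054]]
8 rows
  [[0.0465, -0.0269, 0.0025], [-0.002, -0.065, -0.009]]
  [[0.0469, -0.0265, -0.0006], [-0.002, -0.066, -0.008]]
  [[0.0469, -0.0261, -0.0038], [-0.003, -0.065, -0.009]]
  [[0.0468, -0.0256, -0.0068], [-0.002, -0.066, -0.008]]
  [[0.0464, -0.0253, -0.01], [-0.002, -0.065, -0.009]]
  [[0.046, -0.0248, -0.0131], [-0.002, -0.065, -0.008]]
  [[0.0451, -0.0245, -0.016], [-0.003, -0.066, -0.009]]
  [[0.0443, -0.024, -0.0191], [-0.002, -0.065, -0.009]]
end [650. 330. 400.]
```

servo_tool:
  targets:
    - [[0.039,-0.012,-0.059],[0,0,-0.086]]
    - [[0.04,-0.008,-0.059],[0,0,-0.087]]
    - [[0.04,-0.005,-0.059],[0,0,-0.086]]
    - [[0.05,-0.018,-0.002],[0,0,-0.04]]
    - [[0.05,-0.016,-0.002],[0,0,-0.04]]
    - [[0.05,-0.014,-0.002],[0,0,-0.04]]
    - [[0.05,-0.012,-0.002],[0,0,-0.04]]
    - [[0.05,-0.01,-0.002],[0,0,-0.04]]
    - [[0.05,-0.008,-0.002],[0,0,-0.04]]
    - [[0.05,-0.006,-0.002],[0,0,-0.04]]
    - [[0.05,-0.004,-0.002],[0,0,-0.04]]
    - [[0.05,-0.002,-0.002],[0,0,-0.04]]
  jaw: 68

```text
clock: 1.6
eef_pos: [580.2, -189.0, 394.8]
ee_rot: [-2.778, -1.467, 0.001]
force: [0.5, -0.7, -0.4]
opening: 59.4
finger_force: 0.0
```

```bash
python3 - <<'E'
from h import *
print(bot.get_obs()['qpos'].round(2)); p,r=state(); print(p,np.linalg.norm(p[:2]))
plan([((650,-60,420),ori(-118,0)),((640,330,400),ori(-116,25))],smax=45)
E
```

```text
[ 0.47  0.29 -0.34  1.46  0.09  1.42 -0.47]
[ 580.24309125 -188.9831619   394.7763758 ] 610.2431322200094
3 rows
  [[0.0486, -0.005, -0.0084], [-0.0, 0.0, -0.037]]
  [[0.0488, -0.0033, -0.0084], [-0.0, 0.0, -0.036]]
  [[0.0488, -0.0015, -0.0085], [-0.001, 0.0, -0.037]]
9 rows
  [[0.0377, -0.0213, 0.0022], [-0.001, -0.048, -0.004]]
  [[0.0379, -0.0212, 0.0004], [-0.001, -0.049, -0.004]]
  [[0.038, -0.021, -0.0015], [-0.0, -0.048, -0.004]]
  [[0.0379, -0.0209, -0.0034], [-0.001, -0.049, -0.003]]
  [[0.0377, -0.0208, -0.0052], [-0.001, -0.048, -0.004]]
  [[0.0376, -0.0206, -0.007], [-0.001, -0.049, -0.004]]
  [[0.0372, -0.0204, -0.0089], [-0.001, -0.048, -0.004]]
  [[0.0369, -0.0203, -0.0107], [-0.0, -0.049, -0.004]]
  [[0.0364, -0.0201, -0.0125], [-0.001, -0.048, -0.004]]
end [640.1 330.  400. ]
```

servo_tool:
  targets:
    - [[0.049,-0.005,-0.008],[0,0,-0.037]]
    - [[0.049,-0.003,-0.008],[0,0,-0.037]]
    - [[0.049,-0.002,-0.008],[0,0,-0.037]]
    - [[0.038,-0.021,0.002],[0,-0.048,-0.004]]
    - [[0.038,-0.021,0],[0,-0.049,-0.004]]
    - [[0.038,-0.021,-0.002],[0,-0.048,-0.004]]
    - [[0.038,-0.021,-0.003],[0,-0.049,-0.004]]
    - [[0.038,-0.021,-0.005],[0,-0.048,-0.004]]
    - [[0.037,-0.021,-0.007],[0,-0.048,-0.004]]
    - [[0.037,-0.02,-0.009],[0,-0.048,-0.004]]
    - [[0.037,-0.02,-0.011],[0,-0.048,-0.004]]
    - [[0.037,-0.02,-0.013],[0,-0.048,-0.004]]

```text
clock: 3.1
eef_pos: [639.9, 297.2, 385.5]
ee_rot: [2.455, 1.538, -0.548]
force: [2.1, -0.5, -2.5]
opening: 59.8
finger_force: 0.0
```

```bash
python3 - <<'E'
from h import *
import pickle
print(bot.get_obs()['qpos'].round(2)); p,r=state(); print(p)
c=snap('wrist','w1'); pickle.dump(c,open('w1.pkl','wb')); print({k:v for k,v in c.items() if k!='frame'})
print(r.inv().apply(c['xyz']-p))
E
```

```text
[-0.67  0.7   0.14  0.91  0.11  1.91 -0.98]
[639.85307681 297.23384362 385.45755525]
{'vertical_fov': 65.70646984690485, 'cx': 252.43435245245877, 'cy': 193.31194325891892, 'xyz': array([701.29328959, 416.32773361, 501.90954403]), 'attitude': array([-0.67885039,  0.19056521, -0.42747346])}
[  74.93901969   -1.33970727 -160.93995334]
```

View pics/w1.png

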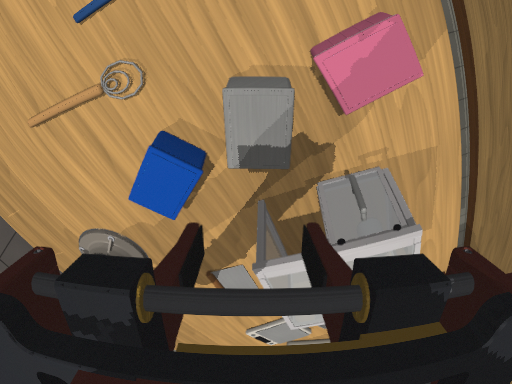

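The wrist view shows the grey tin with lid corners at about (223,88), (294,88), (291,167), (229,168). The door with its handle is at (350,200). The blue, pink and red look-alikes are clearly separate.

```bash
cat >> h.py <<'E'
def fray(c,px):
    px=np.atleast_2d(np.array(px,float)); f=192/np.tan(np.radians(c['vertical_fov']/2))
    v=px-[c['cx'],c['cy']]; rr=np.linalg.norm(v,axis=1)+1e-9; th=rr/f
    d=np.c_[v[:,0]/rr*np.sin(th),-v[:,1]/rr*np.sin(th),-np.cos(th)]
    return R.from_rotvec(c['attitude']).apply(d)
def fplane(c,px,z):
    d=fray(c,px); return c['xyz']+d*((z-c['xyz'][2])/d[:,2])[:,None]
def fproj(c,P):
    q=R.from_rotvec(c['attitude']).inv().apply(np.atleast_2d(P)-c['xyz']); f=192/np.tan(np.radians(c['vertical_fov']/2))
    s=np.hypot(q[:,0],q[:,1]); th=np.arctan2(s,-q[:,2]); return np.c_[c['cx']+f*th*q[:,0]/s,c['cy']-f*th*q[:,1]/s]
E
python3 - <<'E'
from h import *
import pickle
c=pickle.load(open('w1.pkl','rb')); np.set_printoptions(precision=1,suppress=True)
t=fplane(c,[(222.5,88),(294,88),(291,167),(229,168)],76)[:,:2]; print(t,t.mean(0),[np.linalg.norm(t[i]-t[i-1]) for i in range(4)])
L=t[2]-t[1]+t[3]-t[0]; print(np.degrees(np.arctan2(L[1],L[0])))
i=cv2.imread('pics/w1.png'); a=cv2.resize(i[70:180,210:310],None,fx=4,fy=4,interpolation=cv2.INTER_CUBIC); b=cv2.resize(i[160:270,310:430],None,fx=4,fy=4,interpolation=cv2.INTER_CUBIC)
h=np.hstack([a[:440],b[:440]]); print(h.shape)
h=h[:, :]; cv2.imwrite('pics/w1c.png',cv2.resize(h,(792,396)))
E
```

```text
[[580.9 305.2]
 [677.7 259.5]
 [618.4 127. ]
 [518.8 170.7]] [598.9 215.6] [np.float64(148.14341141656166), np.float64(106.99915645924553), np.float64(145.14071939588692), np.float64(108.77969817542287)]
-114.46654213584566
(440, 880, 3)
```

View pics/w1c.png

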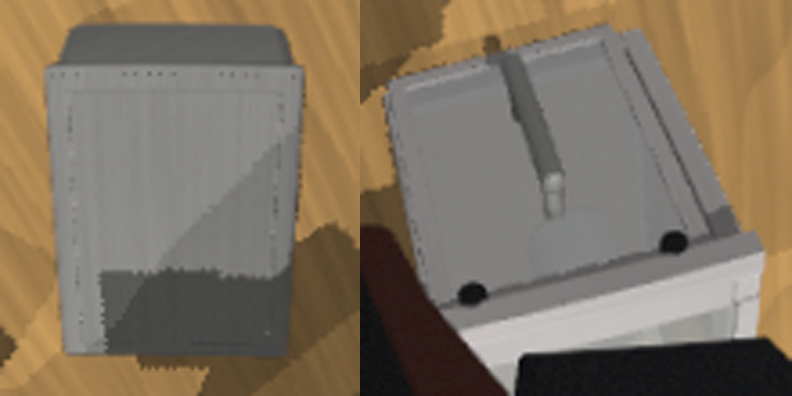

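The enlarged crop confirms that the steel tin is lidded and clean-edged. It also shows the handle top at about px (364,210) and the far front corner of the track at about (422,230).

```bash
python3 - <<'E'
from h import *
import pickle
c=pickle.load(open('w1.pkl','rb')); np.set_printoptions(precision=1,suppress=True)
h=fplane(c,[(364,209.5)],150)[0]; k=fplane(c,[(422.2,229.5),(338,250)],200)
print('handle',h,'track',k)
for yaw in(-96,-96.5,-97):
  a=np.radians(yaw);ex=np.array([np.cos(a),np.sin(a)]);ey=np.array([-ex[1],ex[0]])
  print(yaw,'O from handle',h[:2]+42*ex-140*ey,'from corner',k[0,:2]+16*ex-225*ey)
d=k[0]-k[1]; print('track yaw',np.degrees(np.arctan2(d[1],d[0]))-90)
E
```

```text
handle [714.8  46.  150. ] track [[800.2   6.4 200. ]
 [654.   26.1 200. ]]
-96 O from handle [571.2  18.9] from corner [574.7  14. ]
-96.5 O from handle [571.   20.1] from corner [574.8  16. ]
-97 O from handle [570.7  21.4] from corner [574.9  18. ]
track yaw -97.65223832471571
```

```bash
sed -i 's/^A=.*/A=np.radians(-96.5); O=np.array([575.,17.])/' h.py; python3 - <<'E'
from h import *
plan([((656,341,130),ori(-114.5,45)),((643,313,28),ori(-114.5,45))],smax=45)
E
```

```text
6 rows
  [[0.0248, 0.0001, 0.0351], [-0.007, -0.06, -0.002]]
  [[0.0268, -0.0002, 0.0336], [-0.008, -0.06, -0.002]]
  [[0.0288, -0.0003, 0.0319], [-0.007, -0.06, -0.003]]
  [[0.0307, -0.0005, 0.0302], [-0.008, -0.059, -0.002]]
  [[0.0324, -0.0006, 0.0282], [-0.007, -0.06, -0.002]]
  [[0.034, -0.0008, 0.0263], [-0.007, -0.06, -0.002]]
3 rows
  [[0.0168, -0.0001, 0.0313], [-0.0, -0.0, -0.0]]
  [[0.0167, -0.0, 0.0313], [-0.0, -0.0, -0.0]]
  [[0.0168, -0.0001, 0.0313], [-0.0, -0.0, -0.0]]
end [643. 313.  28.]
```

servo_tool:
  targets:
    - [[0.025,0,0.035],[-0.007,-0.06,-0.002]]
    - [[0.027,0,0.034],[-0.008,-0.06,-0.002]]
    - [[0.029,0,0.032],[-0.007,-0.06,-0.003]]
    - [[0.031,0,0.03],[-0.008,-0.06,-0.002]]
    - [[0.032,-0.001,0.028],[-0.007,-0.06,-0.002]]
    - [[0.034,-0.001,0.026],[-0.007,-0.06,-0.002]]
    - [[0,0,0],[0,0,0]]

```text
clock: 4.03
eef_pos: [654.8, 340.1, 125.8]
ee_rot: [2.163, 1.394, -0.907]
force: [-0.3, 0.5, -0.7]
opening: 59.9
finger_force: 0.0
```

```bash
python3 - <<'E'
from h import *
print(bot.get_obs()['qpos'].round(2)); p,r=state(); print(p,(r.inv()*ori(-114.5,45)).as_rotvec())
plan([((643,313,28),ori(-114.5,45))],smax=40)
E
```

```text
[-0.81  1.15  0.32  0.8   0.1   1.91 -1.  ]
[654.83768705 340.08227291 125.84475804] [-0.00547199  0.00423942  0.00441251]
3 rows
  [[0.0162, 0.0004, 0.03], [-0.002, 0.001, 0.001]]
  [[0.0162, 0.0003, 0.0299], [-0.002, 0.002, 0.002]]
  [[0.0161, 0.0002, 0.03], [-0.001, 0.001, 0.001]]
end [643.  313.   28.1]
```

servo_tool:
  targets:
    - [[0.016,0,0.03],[-0.002,0.001,0.001]]
    - [[0.016,0,0.03],[-0.002,0.002,0.002]]
    - [[0.016,0,0.029],[-0.001,0.001,0.001]]
    - [[0,0,0],[0,0,0]]

```text
clock: 4.53
eef_pos: [646.2, 313.2, 38.0]
ee_rot: [2.173, 1.39, -0.883]
force: [0.2, -0.5, 0.1]
opening: 59.5
finger_force: 0.0
```

```bash
cat >> h.py <<'E'
ex=np.array([np.cos(A),np.sin(A)]);ey=np.array([-ex[1],ex[0]])
def tcp_for(cx,cy,yaw,tilt,z,gap=0.):
    """TCP for fingers on the rear face, tin centre at box (cx,cy), heading yaw deg rel box"""
    w=np.degrees(A)+yaw; u=np.array([np.cos(np.radians(w)),np.sin(np.radians(w))])
    q=O+cx*ex+cy*ey-(73+10*np.cos(np.radians(tilt))+gap)*u
    return np.r_[q,z],ori(w,tilt)
def where():
    p,r=state(); x=-r.as_matrix()[:,0]; z=r.as_matrix()[:,2]; tilt=np.degrees(np.arccos(-z[2])); w=np.degrees(np.arctan2(x[1],x[0]))
    u=np.array([np.cos(np.radians(w)),np.sin(np.radians(w))]); q=p[:2]+u*(83-10+10*np.cos(np.radians(tilt)))-O
    print('tin if flush: box x,y %.1f %.1f yaw %.2f tilt %.1f z %.1f'%(q@ex,q@ey,w-np.degrees(A),tilt,p[2]),'q',bot.get_obs()['qpos'].round(2))
E
python3 - <<'E'
from h import *
where()
# contact then arc: centre x advancing, yaw to 0
plan([tcp_for(-200,1.4,-18,45,28)]+[tcp_for(-200+75*s,1.4,-18*(1-s),45,28) for s in np.arange(1,9)/8],smax=20)
E
```

```text
tin if flush: box x,y -226.4 11.8 yaw -18.48 tilt 44.4 z 38.0 q [-0.81  1.17  0.31  0.94  0.1   1.73 -1.04]
2 rows
  [[-0.0066, -0.0012, 0.0135], [0.001, -0.005, -0.003]]
  [[-0.0066, -0.0012, 0.0136], [0.0, -0.005, -0.003]]
1 rows
  [[-0.0063, -0.0002, 0.0063], [-0.027, -0.0, -0.028]]
1 rows
  [[-0.0065, -0.0006, 0.0064], [-0.028, -0.0, -0.027]]
1 rows
  [[-0.0065, -0.001, 0.0065], [-0.028, -0.0, -0.028]]
1 rows
  [[-0.0065, -0.0013, 0.0066], [-0.028, -0.0, -0.028]]
1 rows
  [[-0.0066, -0.0016, 0.0065], [-0.027, -0.0, -0.028]]
1 rows
  [[-0.0066, -0.0021, 0.0067], [-0.028, -0.0, -0.028]]
1 rows
  [[-0.0067, -0.0024, 0.0066], [-0.028, -0.0, -0.027]]
1 rows
  [[-0.0066, -0.0028, 0.0067], [-0.028, -0.0, -0.028]]
end [599.6 220.6  28. ]
```

servo_tool:
  targets:
    - [[-0.007,-0.001,0.014],[0.001,-0.005,-0.003]]
    - [[-0.007,-0.001,0.014],[0,-0.005,-0.003]]
    - [[-0.006,0,0.006],[-0.027,0,-0.028]]
    - [[-0.006,-0.001,0.006],[-0.028,0,-0.027]]
    - [[-0.006,-0.001,0.006],[-0.028,0,-0.028]]
    - [[-0.006,-0.001,0.006],[-0.028,0,-0.028]]
    - [[-0.007,-0.002,0.007],[-0.027,0,-0.028]]
    - [[-0.007,-0.002,0.007],[-0.028,0,-0.028]]
    - [[-0.007,-0.002,0.007],[-0.028,0,-0.027]]
    - [[-0.007,-0.003,0.007],[-0.028,0,-0.028]]
    - [[0,0,0],[0,0,0]]

```text
clock: 5.9
eef_pos: [601.8, 224.2, 30.0]
ee_rot: [1.872, 1.675, -0.763]
force: [-0.1, 4.8, 3.2]
opening: 59.6
finger_force: 2.7
```

```bash
python3 - <<'E'
from h import *
import pickle
where(); print(bot.get_obs()['force'])
c=snap('wrist','w2'); pickle.dump(c,open('w2.pkl','wb'))
cv2.imwrite('pics/w2v.png',cv2.resize(cv2.imread('pics/w2.png'),(800,600),interpolation=cv2.INTER_CUBIC))
E
```

```text
tin if flush: box x,y -128.8 3.1 yaw -0.03 tilt 44.6 z 30.0 q [-0.89  0.97  0.3   1.43  0.3   1.34 -0.91]
[-0.09170132  4.79375973  3.24532156]
```

View pics/w2v.png

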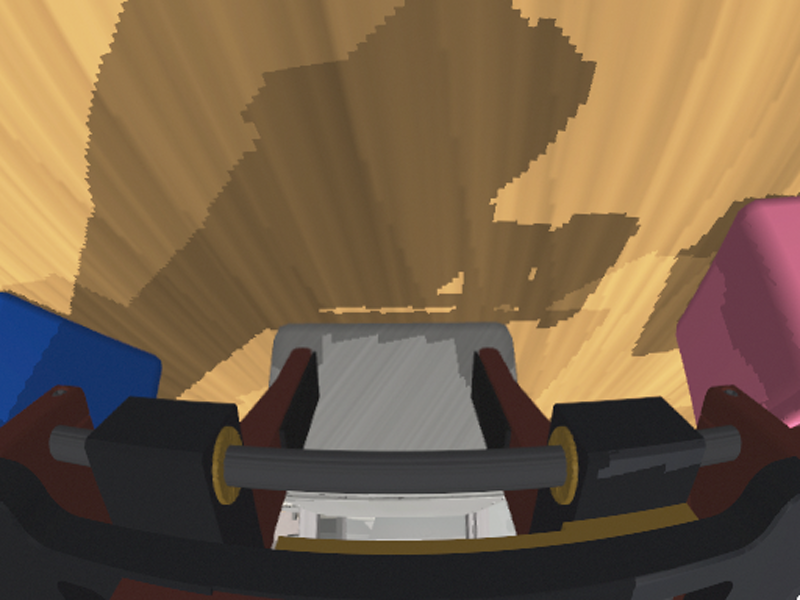

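The wrist view shows the tin's rear face centred between the fingers and flush with them (rear face at columns 272 to 513, fingers at about 305 and 490). Next I'll check tin against box from above.

```bash
python3 - <<'E'
from h import *
import pickle
T=snap('top','t2');S=snap('scene','s2'); pickle.dump((T,S),open('ts2.pkl','wb'))
t=cv2.imread('pics/t2.png')[115:215,205:305]; s=cv2.imread('pics/s2.png')[125:225,190:290]
z=lambda i:cv2.resize(i,None,fx=4,fy=4,interpolation=cv2.INTER_CUBIC)
cv2.imwrite('pics/ts2.png',np.hstack([z(t),z(s)]))
E
```

```text
(no output)
```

View pics/ts2.png

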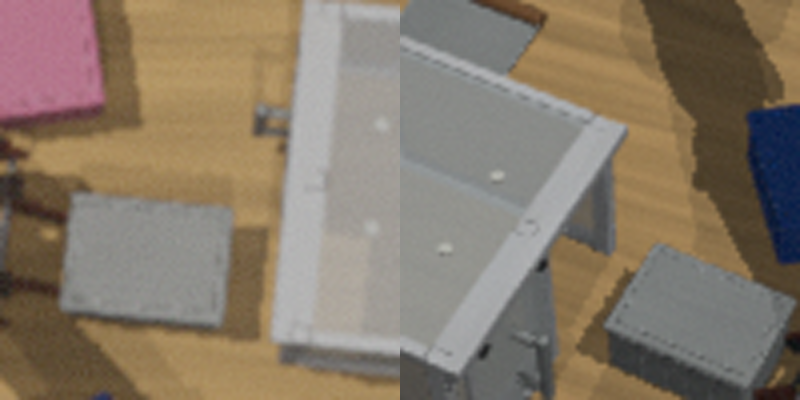

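```bash
python3 - <<'E'
from h import *
import pickle
T,S=pickle.load(open('ts2.pkl','rb')); np.set_printoptions(precision=1,suppress=True)
f=lambda p,o:(np.array(p,float)+.5)/4-.5+o
for c,o,tin,box in((T,(205,115),[(73,192),(234,207),(222,322),(62,309)],[(303,2),(273,342)]),
  (S,(190,125),[(347,390),(207,325),(262,245),(396,300)],[(57,373),(228,131)])):
    t=plane(c,f(tin,o),76)[:,:2]; b=plane(c,f(box,o),200)[:,:2]; m=t.mean(0)
    L=t[1]-t[0]+t[2]-t[3]; d=b[0]-b[1]
    print('tin',m,[round(np.linalg.norm(t[i]-t[i-1]),1) for i in range(4)],'yaw',np.degrees(np.arctan2(*L[::-1])))
    a=np.arctan2(*d[::-1])-np.pi/2
    print('track',b,np.linalg.norm(d),'yaw',np.degrees(a))
    for a in (a,np.radians(-96.5)):
        X=np.array([np.cos(a),np.sin(a)]);Y=np.array([-X[1],X[0]]); o0=b.mean(0)+16*X-75*Y
        print('O',o0,'tin box',(m-o0)@X,(m-o0)@Y)
E
```

```text
tin [590.8 143.5] [np.float64(108.6), np.float64(148.5), np.float64(106.9), np.float64(146.3)] yaw -95.13141392467224
track [[796.    7.5]
 [500.1  36. ]] 297.21763861068825 yaw -95.49878848161472
O [571.8  13. ] tin box -131.71131513049053 6.366324369538645
O [571.7  14.4] tin box -130.4943751707128 4.354915712109466
tin [597.9 149. ] [np.float64(109.3), np.float64(145.9), np.float64(104.5), np.float64(140.7)] yaw -96.70859863696509
track [[802.9   6.3]
 [512.4  42.4]] 292.7712337678321 yaw -97.10109545276357
O [581.3  17.7] tin box -132.25769705533193 0.24731753776959214
O [581.4  16.9] tin box -133.03552236465234 1.4710793990462443
```

```bash
python3 - <<'E'
from h import *
P=[]
for s in np.arange(1,9)/8:
    P.append(tcp_for(-128.8+44*s,3.1-3.1*(1-np.cos(np.pi*s))/2,-4.0*np.sin(np.pi*s),45,30))
plan(P,smax=20)
E
```

```text
1 rows
  [[-0.0043, 0.0018, 0.0035], [0.024, -0.005, 0.018]]
1 rows
  [[-0.0039, 0.0016, 0.0039], [0.016, -0.0, 0.016]]
1 rows
  [[-0.0039, 0.001, 0.0039], [0.011, -0.0, 0.011]]
1 rows
  [[-0.0039, 0.0001, 0.0039], [0.004, -0.0, 0.003]]
1 rows
  [[-0.004, -0.0006, 0.0039], [-0.004, -0.0, -0.003]]
1 rows
  [[-0.0039, -0.0013, 0.004], [-0.011, -0.0, -0.011]]
1 rows
  [[-0.0039, -0.0019, 0.0039], [-0.016, -0.0, -0.016]]
1 rows
  [[-0.0039, -0.0021, 0.0039], [-0.018, -0.0, -0.019]]
end [593.7 180.8  30. ]
```

servo_tool:
  targets:
    - [[-0.004,0.0018,0.004],[0.02,-0.003,0.018]]
    - [[-0.004,0.0016,0.004],[0.016,0,0.016]]
    - [[-0.004,0.001,0.004],[0.011,0,0.011]]
    - [[-0.004,0,0.004],[0.004,0,0.003]]
    - [[-0.004,-0.0006,0.004],[-0.004,0,-0.003]]
    - [[-0.004,-0.0013,0.004],[-0.011,0,-0.011]]
    - [[-0.004,-0.0019,0.004],[-0.016,0,-0.016]]
    - [[-0.004,-0.0021,0.004],[-0.018,0,-0.018]]
    - [[0,0,0],[0,0,0]]

```text
clock: 7.18
eef_pos: [593.9, 179.8, 29.2]
ee_rot: [1.871, 1.672, -0.769]
force: [0.5, 5.7, 3.5]
opening: 59.7
finger_force: 3.1
```

```bash
python3 - <<'E'
from h import *
import pickle
where(); print(bot.get_obs()['force'])
T=snap('top','t3');S=snap('scene','s3'); W=snap('wrist','w3'); pickle.dump((T,S,W),open('ts3.pkl','wb'))
z=lambda i:cv2.resize(i,(400,400),interpolation=cv2.INTER_CUBIC)
a=np.hstack([z(cv2.imread('pics/t3.png')[125:205,225:305]),z(cv2.imread('pics/s3.png')[140:220,190:270])])
w=cv2.imread('pics/w3.png')[305:355,170:340]; w=cv2.resize(w,(680,200),interpolation=cv2.INTER_CUBIC); w=cv2.copyMakeBorder(w,0,0,0,120,cv2.BORDER_CONSTANT)
cv2.imwrite('pics/v3.png',np.vstack([a,w]))
E
```

```text
tin if flush: box x,y -83.9 0.3 yaw -0.06 tilt 44.9 z 29.2 q [-0.87  0.94  0.31  1.52  0.33  1.28 -0.91]
[0.49271413 5.66554421 3.47433947]
```

View pics/v3.png

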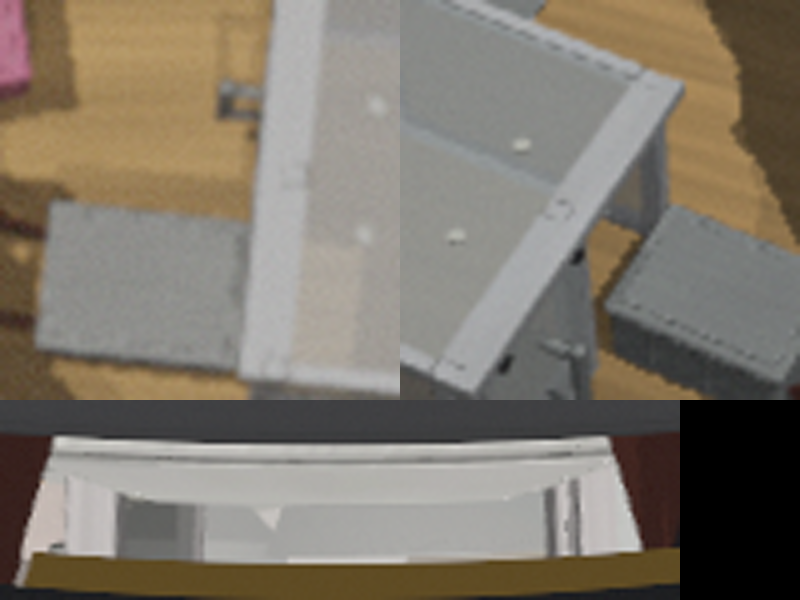

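```bash
python3 - <<'E'
from h import *
import pickle
T,S,W=pickle.load(open('ts3.pkl','rb')); np.set_printoptions(precision=1,suppress=True)
def B(x,y,z): return np.r_[O+x*ex+y*ey,z]
g=lambda P:(fproj(W,P)-[170,305])*4+[0,400]
for n,P in dict(postL=[B(0,-60,z) for z in(80,120,150,172)],postLout=[B(0,-75,z) for z in(120,172)],postR=[B(0,60,z) for z in(80,120,150,172)],doorR=[B(-11,70,z) for z in(80,150,186)],
  trackbot=[B(-16,y,186) for y in(-75,0,75)],lintel=[B(0,y,172) for y in(-60,0,60)],tinfront=[B(-9,y,76) for y in(-55,0,55)]).items(): print(n,g(P).tolist() and g(P).round(0).tolist())
f=lambda p,o:(np.array(p,float)+.5)/5-.5+o
for c,o,e in((T,(225,125),[(51,202),(39,350),(245,222),(239,365)]),(S,(190,140),[(274,205),(208,305),(382,380),(391,265)])):
    q=plane(c,f(e,o),76)[:,:2]-O; print(np.c_[q@ex,q@ey])
for c,o,e in((T,(225,125),[(241,378)]),(S,(190,140),[(283,88),(75,393)])):
    q=plane(c,f(e,o),200)[:,:2]-O; print('track end',np.c_[q@ex,q@ey])
E
```

```text
postL [[112.0, 517.0], [108.0, 659.0], [107.0, 763.0], [107.0, 838.0]]
postLout [[54.0, 655.0], [52.0, 833.0]]
postR [[554.0, 515.0], [559.0, 657.0], [561.0, 761.0], [562.0, 836.0]]
doorR [[599.0, 511.0], [607.0, 764.0], [608.0, 888.0]]
trackbot [[38.0, 894.0], [335.0, 910.0], [631.0, 890.0]]
lintel [[107.0, 838.0], [335.0, 847.0], [562.0, 836.0]]
tinfront [[125.0, 502.0], [333.0, 507.0], [541.0, 500.0]]
[[-158.    50. ]
 [-154.2  -59.6]
 [ -14.8   51.2]
 [  -8.1  -54.4]]
[[ -15.1  -47.8]
 [ -15.6   56.7]
 [-160.7   55.3]
 [-120.6  -39.1]]
track end [[-10.6 -76.9]]
track end [[-16.4 -65.1]
 [-17.9 227.7]]
```

The combined view shows the door posts' inner edges at about columns 117 and 550 in the wrist strip. That is symmetric about the lid's predicted centre at 333, so the tin is lined up to about 1 mm. I'll push it straight in.

```bash
python3 - <<'E'
from h import *
plan([tcp_for(-84+8.5*i,0.2,0,45+i*.3,30) for i in range(1,13)],smax=20)
E
```

```text
1 rows
  [[-0.0066, -0.0003, 0.0053], [0.004, -0.007, -0.001]]
1 rows
  [[-0.006, 0.0, 0.006], [0.0, -0.005, -0.0]]
1 rows
  [[-0.006, 0.0, 0.0061], [0.0, -0.006, -0.0]]
1 rows
  [[-0.0059, 0.0, 0.0062], [0.0, -0.005, -0.0]]
1 rows
  [[-0.0059, 0.0, 0.0061], [0.0, -0.005, -0.0]]
1 rows
  [[-0.0059, 0.0, 0.0062], [0.0, -0.005, -0.0]]
1 rows
  [[-0.0058, 0.0, 0.0062], [0.0, -0.006, -0.0]]
1 rows
  [[-0.0059, 0.0, 0.0063], [0.0, -0.005, -0.0]]
1 rows
  [[-0.0057, 0.0, 0.0063], [0.0, -0.005, -0.0]]
1 rows
  [[-0.0058, 0.0, 0.0063], [0.0, -0.005, -0.0]]
1 rows
  [[-0.0057, 0.0, 0.0064], [0.0, -0.006, -0.0]]
1 rows
  [[-0.0057, 0.0, 0.0063], [0.0, -0.005, -0.0]]
end [582.1  78.2  30. ]
```

servo_tool:
  targets:
    - [[-0.006,0,0.006],[0.002,-0.006,0]]
    - [[-0.006,0,0.006],[0,-0.005,0]]
    - [[-0.006,0,0.006],[0,-0.005,0]]
    - [[-0.006,0,0.006],[0,-0.005,0]]

```text
clock: 7.82
eef_pos: [590.6, 146.7, 29.1]
ee_rot: [1.858, 1.659, -0.786]
force: [0.8, 7.8, 2.9]
opening: 59.6
finger_force: 3.9
```

```bash
python3 -c "
from h import *
where(); o=bot.get_obs(); print(o['force'],o['wrist_torque'])"
```

```text
tin if flush: box x,y -50.7 0.7 yaw -0.09 tilt 46.0 z 29.1 q [-0.86  0.93  0.33  1.57  0.35  1.24 -0.91]
[0.82610819 7.79205963 2.92861198] [ 1.32396074 -0.23155087  0.04355016]
```

Entered without contact forces; the front is about 24 mm inside. I'll continue in steps.

servo_tool:
  targets:
    - [[-0.006,-0.0001,0.006],[0,-0.006,0]]
    - [[-0.006,-0.0001,0.006],[0,-0.006,0]]
    - [[-0.006,-0.0001,0.006],[0,-0.006,0]]
    - [[-0.006,0,0.006],[0,-0.005,0]]
    - [[-0.006,0,0.006],[0,-0.005,0]]
    - [[-0.006,0,0.0063],[0,-0.005,0]]
    - [[-0.006,0,0.0063],[0,-0.005,0]]

```text
clock: 8.7
eef_pos: [581.0, 83.4, 29.3]
ee_rot: [1.83, 1.633, -0.826]
force: [0.1, 4.3, -3.8]
opening: 60.0
finger_force: 2.0
```

```bash
python3 -c "
from h import *
where(); o=bot.get_obs(); print(o['force'],o['wrist_torque'])
plan([tcp_for(86,0.2,0,50,30)],smax=9)"
```

```text
tin if flush: box x,y 13.0 -1.5 yaw 0.05 tilt 48.6 z 29.3 q [-0.83  0.91  0.36  1.66  0.4   1.18 -0.9 ]
[ 0.10175646  4.30818646 -3.76270352] [ 1.77326767 -0.25902878 -0.01368558]
9 rows
  [[-0.0054, 0.0002, 0.006], [-0.0, -0.003, 0.0]]
  [[-0.0055, 0.0002, 0.0061], [-0.0, -0.003, 0.0]]
  [[-0.0054, 0.0002, 0.0061], [-0.0, -0.002, 0.0]]
  [[-0.0054, 0.0002, 0.0061], [-0.001, -0.003, 0.0]]
  [[-0.0053, 0.0002, 0.0061], [0.0, -0.003, 0.0]]
  [[-0.0054, 0.0002, 0.0061], [0.0, -0.003, 0.0]]
  [[-0.0053, 0.0002, 0.0061], [0.0, -0.003, 0.0]]
  [[-0.0054, 0.0002, 0.0062], [-0.0, -0.002, 0.001]]
  [[-0.0053, 0.0002, 0.0062], [-0.0, -0.003, -0.0]]
end [574.5  10.4  30. ]
```

servo_tool:
  targets:
    - [[-0.0055,0.0003,0.006],[0,-0.007,0]]
    - [[-0.0055,0.0003,0.006],[0,-0.007,0]]
    - [[-0.0055,0.0003,0.006],[0,-0.007,0]]
    - [[-0.0055,0.0003,0.006],[0,-0.007,0]]
    - [[-0.0055,0.0002,0.006],[0,-0.007,0]]

```text
clock: 9.32
eef_pos: [577.6, 42.6, 30.6]
ee_rot: [1.805, 1.611, -0.854]
force: [0.6, 4.1, -3.2]
opening: 60.0
finger_force: 1.8
```

```bash
python3 -c "
from h import *
where(); o=bot.get_obs(); print(o['force'],o['wrist_torque'])
plan([tcp_for(89,0.0,0,53,30)],smax=9)"
```

```text
tin if flush: box x,y 53.6 -0.2 yaw 0.08 tilt 50.6 z 30.6 q [-0.81  0.91  0.38  1.71  0.43  1.15 -0.9 ]
[ 0.60460325  4.14061938 -3.22673509] [ 1.77874122 -0.26900336 -0.0492491 ]
4 rows
  [[-0.0056, 0.0001, 0.007], [-0.0, -0.01, 0.0]]
  [[-0.0054, 0.0001, 0.0071], [-0.001, -0.011, 0.0]]
  [[-0.0055, 0.0, 0.0071], [0.0, -0.01, 0.001]]
  [[-0.0053, 0.0001, 0.0072], [-0.0, -0.011, -0.0]]
end [573.8   7.   30. ]
```

servo_tool:
  targets:
    - [[-0.0056,0,0.007],[0,-0.01,0]]
    - [[-0.0055,0,0.007],[0,-0.01,0]]
    - [[-0.0055,0,0.007],[0,-0.01,0]]
    - [[-0.0054,0,0.0072],[0,-0.01,0]]
    - [[0,0,0],[0,0,0]]

```text
clock: 9.95
eef_pos: [573.1, 5.9, 30.7]
ee_rot: [1.776, 1.584, -0.888]
force: [0.2, 1.1, -0.2]
opening: 60.1
finger_force: 0.3
```

```bash
python3 - <<'E'
from h import *
where(); o=bot.get_obs(); print(o['force'])
p,r=state(); u=ex; w=np.degrees(A)
B=lambda x,y,z:np.r_[O+x*ex+y*ey,z]
# back out, rise, go to straddle the handle (shut jaw to push from +y side)
plan([(B(-90,0,40),ori(w,53)),(B(-110,60,110),ori(w,50)),(B(-110,140,105),ori(w,45))],smax=40)
E
```

```text
tin if flush: box x,y 90.3 -0.6 yaw 0.04 tilt 53.0 z 30.7 q [-0.8   0.92  0.41  1.75  0.47  1.13 -0.9 ]
[ 0.22367034  1.08325646 -0.17030417]
3 rows
  [[0.0178, 0.0001, -0.0288], [-0.001, 0.0, 0.0]]
  [[0.0179, 0.0002, -0.0289], [-0.001, 0.0, 0.0]]
  [[0.0178, 0.0002, -0.0288], [-0.001, 0.0, 0.0]]
2 rows
  [[-0.022, 0.03, -0.029], [0.0, 0.026, 0.0]]
  [[-0.0212, 0.03, -0.0296], [0.0, 0.027, 0.0]]
2 rows
  [[0.0019, 0.04, 0.0016], [0.0, 0.043, 0.0]]
  [[0.0019, 0.04, 0.0017], [0.0, 0.044, 0.0]]
end [726.6 110.5 105. ]
```

servo_tool:
  targets:
    - [[0.018,0,-0.029],[0,0,0]]
    - [[0.018,0,-0.029],[0,0,0]]
    - [[0.018,0,-0.029],[0,0,0]]
    - [[-0.02,0.03,-0.029],[0,0.026,0]]
    - [[-0.02,0.03,-0.029],[0,0.026,0]]
    - [[0.002,0.04,0.002],[0,0.043,0]]
    - [[0.002,0.04,0.002],[0,0.043,0]]
    - [[0,0,0],[0,0,0]]

```text
clock: 10.95
eef_pos: [728.5, 108.6, 102.6]
ee_rot: [1.876, 1.663, -0.779]
force: [-0.2, -0.1, -0.5]
opening: 59.6
finger_force: 0.0
```

```bash
python3 - <<'E'
from h import *
where(); print(bot.get_obs()['force']); w=np.degrees(A)
B=lambda x,y,z:np.r_[O+x*ex+y*ey,z]
import pickle
W=snap('wrist','w4'); T=snap('top','t4'); S=snap('scene','s4'); pickle.dump((T,S,W),open('ts4.pkl','wb'))
im=cv2.imread('pics/w4.png'); 
z=lambda i:cv2.resize(i,(400,300),interpolation=cv2.INTER_CUBIC)
s=cv2.imread('pics/s4.png')[130:220,170:290]
cv2.imwrite('pics/v4.png',np.vstack([cv2.resize(s,(400,300),interpolation=cv2.INTER_CUBIC),cv2.resize(im[200:384,120:390],(400,273))]))
plan([(B(-38,138,105),ori(w,45))],smax=20)
E
```

```text
tin if flush: box x,y -28.3 141.5 yaw -0.44 tilt 45.2 z 102.6 q [-0.7   0.98  0.37  1.25  0.36  1.41 -0.68]
[-0.15602199 -0.11627631 -0.48221021]
4 rows
  [[-0.014, -0.0001, 0.0125], [-0.001, 0.0, 0.0]]
  [[-0.014, -0.0002, 0.0125], [-0.001, 0.0, 0.001]]
  [[-0.014, -0.0001, 0.0124], [-0.0, 0.001, 0.0]]
  [[-0.014, -0.0001, 0.0125], [-0.001, -0.0, 0.001]]
end [716.4  39.1 105. ]
```

View pics/v4.png

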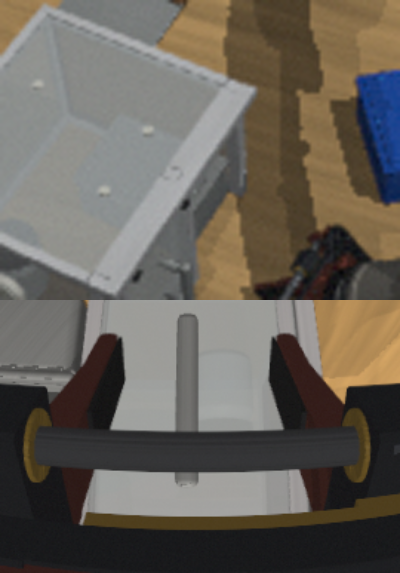

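The view shows the handle (col 187) between the fingers (120 to 270). The tin is inside the box, clear of the front. I'll move in astride the handle.

servo_tool:
  targets:
    - [[-0.014,-0.001,0.0125],[0,0,0]]
    - [[-0.014,-0.001,0.0125],[0,0,0]]
    - [[-0.014,-0.001,0.0125],[0,0,0]]
    - [[-0.013,0,0.0115],[0,0,0.002]]
    - [[0,0,0],[0,0,0]]

```text
clock: 11.72
eef_pos: [715.1, 38.2, 106.0]
ee_rot: [1.876, 1.666, -0.777]
force: [-0.1, 0.6, -0.6]
opening: 59.9
finger_force: 0.0
```

```bash
python3 - <<'E'
from h import *
where(); o=bot.get_obs(); print(o['force'],o['opening']); w=np.degrees(A)
p,r=state(); q=p[:2]-O; print(q@ex,q@ey)
B=lambda x,y,z:np.r_[O+x*ex+y*ey,z]
plan([(B(-40,-16,105),ori(w,45))],smax=16)
E
```

```text
tin if flush: box x,y 43.1 136.4 yaw -0.30 tilt 45.0 z 106.0 q [-0.65  0.91  0.39  1.38  0.4   1.3  -0.66]
[-0.13413999  0.59527143 -0.59669852] 59.86803089743385
-36.94458619259151 136.78837167942805
10 rows
  [[0.0002, -0.0153, -0.0001], [-0.0, 0.0, -0.0]]
  [[0.0003, -0.0153, -0.0001], [-0.001, 0.0, -0.001]]
  [[0.0002, -0.0152, -0.0001], [0.0, 0.0, -0.0]]
  [[0.0003, -0.0153, -0.0001], [-0.0, 0.0, -0.001]]
  [[0.0002, -0.0153, -0.0001], [-0.001, 0.0, 0.0]]
  [[0.0003, -0.0153, -0.0001], [0.0, 0.0, -0.0]]
  [[0.0002, -0.0153, -0.0002], [-0.0, 0.0, -0.001]]
  [[0.0003, -0.0152, -0.0001], [-0.0, 0.0, -0.0]]
  [[0.0003, -0.0153, -0.0001], [-0.001, 0.0, -0.0]]
  [[0.0003, -0.0153, -0.0002], [-0.0, 0.0, -0.001]]
end [563.6  58.6 105. ]
```

servo_tool:
  targets:
    - [[0,-0.015,0],[0,0,0]]
    - [[0,-0.015,0],[0,0,0]]
    - [[0,-0.015,0],[0,0,0]]
    - [[0,-0.015,0],[0,0,0]]
    - [[0,-0.015,0],[0,0,0]]
    - [[0,-0.015,0],[0,0,0]]
    - [[0,-0.015,0],[0,0,0]]
    - [[0,-0.015,0],[0,0,0]]
    - [[0,-0.015,0],[0,0,0]]
    - [[0,-0.01,0],[0,0,0]]
    - [[0,0,0],[0,0,0]]

```text
clock: 13.1
eef_pos: [570.4, 58.0, 105.3]
ee_rot: [1.874, 1.671, -0.777]
force: [0.4, -0.6, 0.1]
opening: 59.6
finger_force: 0.0
```

servo_tool:
  targets:
    - [[0,-0.004,0],[0,0,0]]
    - [[0,-0.004,0],[0,0,0]]

```text
clock: 13.35
eef_pos: [563.8, 58.4, 105.4]
ee_rot: [1.874, 1.669, -0.775]
force: [1.9, -0.0, 0.3]
opening: 60.0
finger_force: 0.8
```

```bash
python3 - <<'E'
from h import *
o=bot.get_obs(); print(o['force'],o['opening'])
p,r=state(); q=p[:2]-O; print(q@ex,q@ey,p[2])
E
```

```text
[ 1.88607118 -0.03342453  0.34068543] 60.00062514987769
-39.898895916011575 -15.783065773129959 105.4108887014986
```

servo_tool:
  targets:
    - [[0,-0.003,0],[0,0,0]]
    - [[0,-0.003,0],[0,0,0]]

```text
clock: 13.6
eef_pos: [557.5, 59.1, 105.4]
ee_rot: [1.874, 1.669, -0.775]
force: [2.0, -0.9, 1.2]
opening: 59.6
finger_force: 0.8
```

servo_tool:
  targets:
    - [[0,-0.002,0],[0,0,0]]
    - [[0,0,0],[0,0,0]]

```text
clock: 13.85
eef_pos: [557.3, 59.1, 105.4]
ee_rot: [1.873, 1.67, -0.771]
force: [8.4, -3.4, -2.8]
opening: 59.7
finger_force: 3.9
```

servo_tool:
  targets:
    - [[0,-0.002,0],[0,0,0]]
    - [[0,0,0],[0,0,0]]

```text
clock: 14.1
eef_pos: [557.2, 59.1, 105.3]
ee_rot: [1.872, 1.67, -0.767]
force: [14.2, -6.1, -7.1]
opening: 60.1
finger_force: 7.2
```

servo_tool:
  targets:
    - [[0,0.012,0],[0,0,0]]
    - [[0,0.012,0],[0,0,0]]
    - [[0.014,0,-0.014],[0,0,0]]
    - [[0.02,0,-0.02],[0,0,0]]
    - [[0.025,0,-0.025],[0,0,0]]
    - [[0.025,0,-0.025],[0,0,0]]
    - [[0,0,-0.04],[0,0,0]]
    - [[0,0,-0.04],[0,0,0]]
    - [[0,0,0],[0,0,0]]

```text
clock: 15.22
eef_pos: [597.7, 236.2, 162.9]
ee_rot: [1.873, 1.676, -0.768]
force: [0.2, 0.0, -0.2]
opening: 59.7
finger_force: 0.0
```

```bash
python3 - <<'E'
from h import *
import pickle
print(bot.get_obs()['force'])
S0=pickle.load(open('ts3.pkl','rb')); T=snap('top','t5'); W=snap('wrist','w5'); np.set_printoptions(precision=1,suppress=True)
# handle in the top view: dark blob left of the track against the wood
B=lambda x,y,z:np.r_[O+x*ex+y*ey,z]
def proj(c,P):
    f=192/np.tan(np.radians(c['vertical_fov']/2)); q=R.from_rotvec(c['attitude']).inv().apply(P-c['xyz']); return np.array([c['cx']-f*q[0]/q[2],c['cy']+f*q[1]/q[2]])
d=np.abs(T['frame'].astype(int)-S0[0]['frame']).sum(2)
for y in(0,140):
    u=proj(T,B(-42,y,150)); print('predicted handle top',y,u)
    x0,y0=np.round(u).astype(int); print(T['frame'][y0-7:y0+8,x0-4:x0+5].sum(2))
E
```

```text
[ 0.2495679   0.00895252 -0.20023747]
predicted handle top 0 [265.5 179. ]
[[422 410 419 404 381 394 408 415 412]
 [431 420 430 392 390 380 407 423 425]
 [410 427 418 397 377 392 402 402 409]
 [419 422 408 396 386 373 382 393 387]
 [430 422 409 393 377 378 387 375 388]
 [421 420 415 400 365 367 372 379 392]
 [408 410 415 399 394 381 369 373 366]
 [396 398 401 392 418 429 381 330 358]
 [396 394 378 365 389 399 371 304 368]
 [390 402 384 326 319 321 288 293 343]
 [388 391 390 321 239 235 256 278 299]
 [397 391 398 320 229 216 252 286 295]
 [395 401 392 336 303 279 304 330 327]
 [415 403 405 382 372 364 370 381 382]
 [399 399 416 411 402 403 402 401 410]]
predicted handle top 140 [269.7 140.1]
[[414 429 419 424 418 423 426 424 424]
 [425 422 426 424 424 425 416 421 423]
 [421 434 437 426 440 434 424 428 422]
 [429 426 436 433 416 424 433 432 429]
 [426 423 421 427 426 435 421 427 430]
 [419 411 424 418 424 423 420 426 428]
 [425 408 415 424 401 426 418 418 415]
 [401 397 402 412 406 403 418 413 410]
 [396 407 402 413 408 396 414 414 407]
 [409 405 414 407 404 395 411 392 391]
 [392 397 410 405 396 408 406 397 378]
 [398 395 402 406 402 402 406 399 382]
 [395 403 413 397 403 393 400 406 382]
 [396 403 405 398 398 411 393 398 369]
 [412 402 403 413 397 398 403 393 388]]
```

```bash
python3 - <<'E'
import cv2,numpy as np
a=cv2.imread('pics/t2.png',0);b=cv2.imread('pics/t5.png',0)
t=a[137:150,266:274]; m=cv2.matchTemplate(b[165:195,255:275],t,cv2.TM_CCOEFF_NORMED); _,v,_,l=cv2.minMaxLoc(m)
y=m[:,l[0]][l[1]-1:l[1]+2]; sub=(y[0]-y[2])/(2*(y[0]-2*y[1]+y[2]))
print(v,'shift',255+l[0]-266,165+l[1]+sub-137,'expected -4.2,38.9')
E
```

```text
0.8413662910461426 shift -4 36.288284 expected -4.2,38.9
```

```bash
python3 - <<'E'
from h import *
S=snap('scene','s5'); import pickle
B=lambda x,y,z:np.r_[O+x*ex+y*ey,z]
def proj(c,P):
    f=192/np.tan(np.radians(c['vertical_fov']/2)); q=R.from_rotvec(c['attitude']).inv().apply(P-c['xyz']); return np.array([c['cx']-f*q[0]/q[2],c['cy']+f*q[1]/q[2]])
a=cv2.imread('pics/s2.png',0);b=cv2.imread('pics/s5.png',0)
u0=proj(S,B(-42,137,150));u1=proj(S,B(-42,0,150)); print(u0,u1)
t=a[205:224,316-0-4-0:1] if 0 else None
# handle in s2 seen near crop (130,340)->px
x,y=190+130//4,125+338//4; t=a[y-5:y+12,x-7:x+8]
x1,y1=np.round(u1).astype(int); w=b[y1-20:y1+30,x1-20:x1+25]
m=cv2.matchTemplate(w,t,cv2.TM_CCOEFF_NORMED); _,v,_,l=cv2.minMaxLoc(m)
sh=np.array([x1-20+l[0]-(x-7),y1-20+l[1]-(y-5)]); print(v,'shift',sh,'per 140mm',proj(S,B(-42,0,100))-proj(S,B(-42,140,100)))
W=cv2.imread('pics/w5.png'); c=bot.capture('wrist'); g=fproj(c,[B(-42,0,150),B(-42,0,50),B(-42,10,100)]); print(g)
r=c['frame'].sum(2); v0=int(g[2,1]); u=int(g[0,0])
for rr in (int(g[0,1]),v0,int(g[1,1])): 
    if 0<=rr<384: print(rr,r[rr,u-25:u+26])
E
```

```text
[225.47105309 208.71200369] [244.17579125 180.67249719]
0.6587527990341187 shift [ 18 -27] per 140mm [ 18.61728625 -28.2902017 ]
[[256.45048017 282.28417164]
 [256.18173847 204.99542864]
 [264.59576347 241.84923056]]
282 [490 490 486 486 487 487 485 489 488 487 486 490 485 487 475 466 464 470
 469 467 471 462 439 436 462 464 463 461 447 465 469 466 469 468 470 471
 473 471 470 470 469 471 470 468 473 470 469 469 470 473 472]
241 [420 417 420 422 421 420 418 418 421 421 420 420 418 420 422 420 419 419
 421 418 410 273 309 317 333 332 340 337 316 296 296 421 419 418 418 420
 417 422 422 420 420 421 420 417 419 420 421 420 421 421 423]
204 [421 422 420 423 421 425 425 423 422 425 422 423 423 424 428 424 422 425
 425 424 424 424 411 403 399 400 400 404 417 422 428 425 425 422 419 421
 423 424 423 423 423 424 424 427 424 424 423 420 426 423 423]
```

The handle is at mid-doorway: wrist column 256.5 against 256.4 predicted. The door pushed against a firm stop, and the arm is now clear.

```bash
python3 -c "
from workcell import bot
print(bot.finish_job())"
```

```text
the job is handed in; nothing more can be done
None
```

The tin was pushed fully inside the proofing box, about 15 mm past the front face. The door was then pushed against its stop, the arm was clear, and the job was handed in at about 15 s; no verdict came back.

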